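# Set the cheese press

### The arm

A 6-joint arm with a two-finger parallel gripper is mounted at the origin on a cart in front of the work surface, level with it; the furniture and walls round the work are solid. World frame = base frame: x ahead of the robot, y to its left, z up, the work surface at z = 0. Lengths are in m, angles in degrees, forces in N, time in s.
With the tool pointing down it reaches from about 0.375 to 0.9 m from the base axis. Payload 3.1 kg.
Tool frame: the origin (TCP) lies between the finger pads; the fingertips stand 11 mm ahead of it and the grasp point (between the pads) lies 8 mm behind it; z points along the fingers, y is the line along which they close (so a half turn about z gives the same grasp; the last joint's range is limited). The gripper opens to 87 mm and grips with 3 to 60 N. Pads are 19 mm wide; open, the fingers measure 117 mm over their backs; the gripper's body (75 mm by 190 mm) begins 51 mm behind the grasp point.
Start: joints at [56.637, 30.224, 82.088, -0, 67.689, -10.227], TCP at [0.246, 0.575, 0.234] pointing down, gripper open.
Joint ranges: [-176.69, 176.69], [-43.24, 126.21], [12.49, 139.97], [-82, 262], [0, 151.66], [-163.58, 163.58]. Speed limits (degrees/s): [159.86, 159.86, 180, 180, 180, 180].

### API

Orientations are given as a 3x3 rotation matrix whose columns are the frame's x, y, z axes.
In Python, from rig import bot, viewer, workorder, nets gives the robot as it stands. The module is installed in compiled form; this text tells all that it offers.
- The arm moves only by the tool move_arm, never from a script. Its argument "increments" is a list of rows, each a list of 7 numbers: the shift along the tool's x, y, z normalised to -1 to 1, where 1 is 0.3 m, then the turn, a rotation vector about the tool's x, y, z normalised to -1 to 1, where 1 is pi rad, then the opening, from 0 (shut) to 1 (fully open). In form: [[tx, ty, tz, wx, wy, wz, grip], ...]. A call has 1 to 10 rows; each row is the pose to reach, as a shift and turn from the pose commanded when the call began, along the tool's axes at that moment, turning the shorter way round; what a row does not reach only later rows make up. A row lasts 1/12 s, in which the tool goes at most 41.7 mm and 7.16 degrees, less where a joint would pass 70% of its speed; a pose out of reach is approached as far as the arm can. A call with a number of a shift or a turn outside -1 to 1 is refused whole. A call with a gripper value outside its range is refused whole. The fingers move at their own pace and stop on an object; the grip force is fixed at half the most. Time passes only in rows, so rows that repeat a pose let the fingers close. It gives the time, the measured TCP pose, the force, the opening and the grip force at its end, in the units of the state.
- bot.read_state(): the state, without advancing time (a new reading comes with each control period).
- viewer.capture(name): name is "scene" or "top" or "wrist"; returns a dict with "image" (384x512x3 uint8, blue, green, red), "K" (3x3 intrinsics, pixels), "eye" and "orientation" of the camera in the world. Camera axes: x right, y up, looking along -z (the intrinsics and any distortion apply to the point x, -y, -z); pixel columns grow to the right and rows downward; lengths in m; the calibration is good to about 2 mm. A picture is of the moment at which its call begins. There is no depth.
- workorder.hand_in(): hands the job in; it is judged then, once.
Trained networks look in the newest picture that a camera, given by its name, has taken for a name from the list of things; names that differ only in an ending like _2 or _b are one class to them, and where a whole thing is asked for, a point or a joint stands for the part that bears it (a point fixed in the world has none). Each returns a list of dicts, best first, with "conf" (0 to 1); they miss things now and then, are a little off and sometimes report something else, mostly with a low value. They report only what shows in the picture. A call takes as long as a camera call.
- nets.find_in(camera, thing): "location" ([column, row] in pixels, amid what is visible of it).
The state is a dict: "time_s": time; "joint_positions": joint angles; "qvel": joint speeds; "tau": joint torques, N m; "position": TCP position; "tcp_rot": TCP orientation; "force": force on the tool from outside, world axes, zero at the start; "moment": the same for the moment, N m; "opening": opening from 0.0 (shut) to 1.0 (fully open); "grasp_force": force on a finger pad.
Only numpy, scipy, OpenCV 4.12 (cv2) and the standard library are available. Lean on these libraries where they do the work, as an engineer would, in place of code of your own. Each camera call takes 0.05 s, during which the arm holds its last target. There are 200 camera calls.

### The job

Put the filled mould in the little cheese press under pressure: swing the folded crank handle upright, wind the plate down onto the mould's lid (clockwise from above) until the crank goes about half as hard again as when it ran free - firm, not overtightened - and fold the handle back down flat, so that its lug drops into a notch of the ring and the press cannot unwind. Leave the things standing round it alone.

Things in the scene. Friction and masses are not known exactly. Their poses are not given: they have to be found in the camera images.
- press: Cheese press fixed to the worktop: wooden board 160 (x) x 205 (y) mm, steel posts at y = +-83 mm, wooden crosshead along y, its top 192 mm up. On it lies a steel ring plate, 144 mm across, 4 mm thick, with a 9 mm high toothed rim: 16 notches 8 to 9 mm wide, one every 22.5 deg. Origin: under the board's centre, below the crank's axis; z up.
- mould: Perforated steel mould, 105 mm across, 62 mm high, standing in the press. Origin: under its centre. Its white lid, 91 mm across, stands 9 to 19 mm above the mould's rim, as the filling has it; the lid's height is not measured.
- press_plate: Steel pressing plate, 82 mm across, guided on the posts; origin: centre of its underside, 113 mm above the press's origin at the start. It sinks 10 mm per turn of the crank until it meets the lid, after 0.7 to 1.7 turns; then it stays and stiff disc springs above it build up the load, about 200 N in a quarter turn. 80 to 260 N is firm, over 320 N is overtightened.
- crank_axis (a point): Point on the crank's vertical axis, level with the handle's hinge, 218.5 mm above the press's origin. Axes turn with the crank: -x points along its arm to the hinge, 75 mm away. At the start the arm points along the press's own -x.
- knob (a point): Centre of the black egg-shaped knob on the handle, 21 mm thick, 36 mm long, 49 mm from the hinge; it spins freely on the handle. x: along the handle from hinge to free end (66 mm); y: along the hinge. Folded, it lies 26 mm from the crank's axis; below its centre is the steel arm, 10 mm wide, top 11.5 mm down, and the ring plate 22.5 mm down. Upright, its centre is 267.5 mm above the press's origin.
- press_crank (a joint): Crank angle, rad: 0 at the start, growing clockwise from above, which lowers the plate. The folded handle's lug locks it. Notches lie at the multiples of pi/8 (0.393); the lug drops in within about 0.03 rad of one. Turning free takes about 5.6 N at the knob (0.42 N m of friction); every 100 N on the lid adds 2.1 N, so 8 to 10 N is right. It stays where it is left.
- press_handle (a joint): Handle fold angle, rad: 0 folded flat inward along the arm (locked), 1.571 upright against a stop. Stiff hinge, stays where it is left; 1 N at the knob swings it. Its lug, 5 mm thick, sits on the underside 10 mm from the hinge and reaches down between the ring's teeth when folded; if it lands on a tooth the handle stops about 0.3 rad short of flat.
- kitchen_timer: twist kitchen timer, 65x65x55 mm; origin under its centre
- mug_1: white mug, 85x120x98 mm; origin under its centre
- bowl: white ribbed bowl, 151 mm across, 56 mm high; origin under its centre

How it is judged:
By the outcome, as a careful person would: the job done as asked, in the order asked, and still so for the second after the job is handed in, with the robot touching nothing.
It also fails if it takes over 72 s, if anything falls off the work surface, if the arm or the gripper's body presses on something with over 40 N, if the wrist force passes 120 N, or if a joint passes its speed limit or range.

## Working session

There is one attempt and no reset: what is moved stays moved. The work goes in short steps, Python scripts to look and compute and a tool call to move; the robot and the scene stay as the last step left them, time stands still between calls to the robot, and variables do not carry over. Pictures are saved under pics/ and viewed, at most 10 in all, crops included, and the job is handed in when it is done.

Besides the shell and the picture viewer there is one more tool, called after "Emit:" as a command line: name --pt "numbers of a row" for each row, then --argument value for the rest. move_arm: Moves the arm, as the interface text tells. Its arguments: {"type":"object","properties":{"increments":{"type":"array"}},"required":["increments"]}

```bash
mkdir -p pics
cat > h.py <<'E'
import numpy as np, cv2
from rig import bot, viewer, workorder, nets
def cap(n,save=None):
    c=viewer.capture(n)
    if save: cv2.imwrite('pics/'+save,c['image'])
    return c
def ray(c,px):
    K=c['K'];p=np.linalg.inv(K)@[px[0],px[1],1]
    return np.array(c['orientation'])@[p[0],-p[1],-p[2]]
def atz(c,px,z):
    d=ray(c,px);e=np.array(c['eye']);return e+d*(z-e[2])/d[2]
def proj(c,P):
    q=np.array(c['orientation']).T@(np.array(P)-c['eye']);q=np.array(c['K'])@[q[0],-q[1],-q[2]];return q[:2]/q[2]
E
python3 - <<'E'
from h import *
ims=[]
for n in ['scene','top']:
    c=cap(n,n+'1.png');ims.append(c['image'])
    print(n,np.round(c['eye'],3),np.round(c['K'],1).tolist(),np.round(c['orientation'],3).tolist())
    for t in ['press','mould','press_plate','knob','crank_axis','press_handle','press_crank','mug_1','bowl','kitchen_timer']:
        for r in nets.find_in(n,t)[:2]:
            print(t,np.round(r['location'],1),round(r['conf'],2),[np.round(atz(c,r['location'],z)[:2],3).tolist() for z in (0,.19,.2185)])
cv2.imwrite('pics/both.png',cv2.resize(np.vstack(ims),(448,600)) if 0 else cv2.resize(np.hstack(ims),(800,300)))
s=bot.read_state();print(s)
E
```

```text
scene [-0.098 -0.58   0.881] [[376.1, 0.0, 254.6], [0.0, 376.1, 195.5], [0.0, 0.0, 1.0]] [[0.758, 0.388, -0.524], [-0.652, 0.448, -0.612], [-0.003, 0.806, 0.592]]
press [246.9 203.5] 0.65 [[0.626, 0.31], [0.47, 0.118], [0.446, 0.089]]
mould [244.5 220.6] 0.97 [[0.554, 0.238], [0.413, 0.061], [0.392, 0.035]]
press_plate [242.2 208.3] 0.57 [[0.593, 0.299], [0.444, 0.109], [0.422, 0.081]]
crank_axis [236.5 186.2] 0.69 [[0.668, 0.427], [0.503, 0.21], [0.478, 0.178]]
press_handle [234.  182.5] 0.61 [[0.677, 0.455], [0.51, 0.232], [0.485, 0.199]]
press_crank [232.8 182.6] 0.77 [[0.672, 0.458], [0.506, 0.234], [0.481, 0.201]]
mug_1 [254.4 166.6] 0.64 [[0.822, 0.494], [0.623, 0.262], [0.594, 0.228]]
bowl [293.8 288.2] 0.91 [[0.467, -0.097], [0.345, -0.201], [0.327, -0.217]]
kitchen_timer [182.6 189.2] 0.56 [[0.49, 0.554], [0.363, 0.309], [0.344, 0.273]]
top [0.091 0.224 1.295] [[374.6, 0.0, 260.5], [0.0, 374.6, 186.1], [0.0, 0.0, 1.0]] [[-0.074, 0.909, -0.41], [-0.997, -0.071, 0.021], [-0.01, 0.41, 0.912]]
press [264.4 214.5] 0.62 [[0.558, 0.188], [0.489, 0.194], [0.479, 0.194]]
press [263.3
[... 1004 characters left out ...]
  2.51681202e-03,
        6.76893549e+01, -1.02291103e+01]), 'qvel': array([ 0.01729292, -0.07316828,  0.10913977, -0.00188489, -0.07479945,
        0.01180496]), 'tau': array([ 1.00045414e-03, -4.40033305e+01, -1.76984972e+01,  6.34952355e-02,
        5.04556380e-02,  1.16387471e-05]), 'position': array([0.2455445 , 0.57473965, 0.23356727]), 'tcp_rot': array([[-9.19571014e-01,  3.92923847e-01, -1.50859368e-05],
       [ 3.92923845e-01,  9.19571014e-01,  5.09825640e-05],
       [ 3.39048554e-05,  4.09544638e-05, -9.99999999e-01]]), 'force': array([0.97897632, 0.87958356, 1.16539754]), 'moment': array([ 0.01164369, -0.00647512, -0.00851466]), 'grasp_force': 0.0, 'opening': 1.0029295232931248}
```

View pics/top1.png

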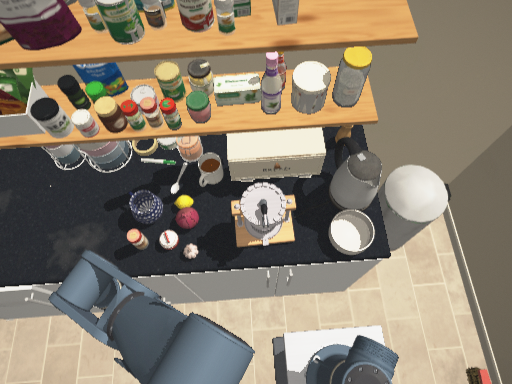

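View pics/scene1.png

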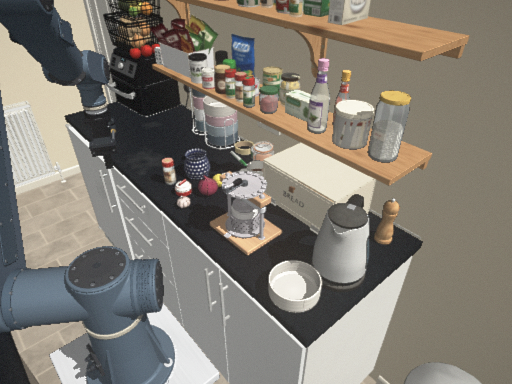

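Top view: press ring centred near (263,203), board around (264,234), and the arm seems to point toward the robot. I'll zoom in on both views.

Run:
```python
import cv2,numpy as np
a=cv2.imread('pics/top1.png')[170:255,220:310];b=cv2.imread('pics/scene1.png')[160:255,200:290]
f=lambda i:cv2.resize(i,(400,int(400*i.shape[0]/i.shape[1])),interpolation=cv2.INTER_CUBIC)[:377]
cv2.imwrite('pics/crop1.png',np.hstack([f(a),f(b)]))
```

```text
(no output)
```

View pics/crop1.png

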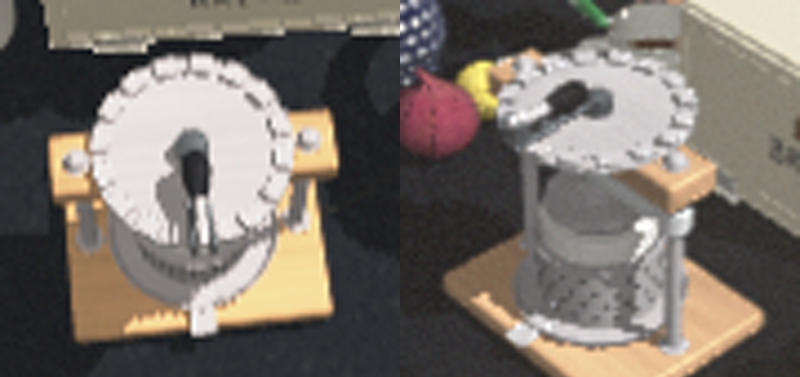

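```bash
cat >> h.py <<'E'
from scipy.spatial.transform import Rotation as R
def inc(P0,R0,P,Rt,g):
    R0=np.array(R0);s=R0.T@(np.array(P)-P0)/0.3;w=R.from_matrix(R0.T@np.array(Rt)).as_rotvec()/np.pi
    return [round(float(v),4) for v in (*s,*w,g)]
E
python3 - <<'E'
from h import *
c=cap('top');sc=cap('scene')
T=lambda p:(p[0]/4.444+220,p[1]/4.444+170)
S=lambda p:(p[0]/4.444+200,p[1]/4.444+160)
a,b=[atz(c,T(p),.198) for p in((75,160),(308,140))]
print('bolts',a,b,(a+b)/2,np.linalg.norm(a-b),np.degrees(np.arctan2(*(a-b)[[1,0]]))-90)
print('ring',atz(c,T((191,150)),.203),atz(sc,S((598,105)),.203))
print('knob',atz(c,T((196,172)),.2185),atz(sc,S((567,97)),.2185))
co=[atz(c,T(p),.02) for p in((75,335),(333,317))];print('front edge',co,np.linalg.norm(co[0]-co[1]))
print('shelf',[atz(c,(264,130),z)[:2] for z in(.3,.4,.5)], [atz(sc,(330,150),z)[:2] for z in(.3,.4,.5)])
E
```

```text
bolts [0.52138352 0.27761777 0.198     ] [0.52371315 0.1121251  0.198     ] [0.52254833 0.19487144 0.198     ] 0.16550906471468707 0.8064956594075738
ring [0.52060603 0.19551295 0.203     ] [0.73570888 0.00223763 0.203     ]
knob [0.49798227 0.19372793 0.2185    ] [0.70796298 0.00962226 0.2185    ]
front edge [array([0.44433069, 0.2933484 , 0.02      ]), array([0.44326498, 0.09012455, 0.02      ])] 0.20322664506996202
shelf [array([0.72870738, 0.17595803]), array([0.66460158, 0.18080726]), array([0.60049578, 0.18565649])] [array([0.7503097 , 0.04776197]), array([ 0.60438989, -0.06021987]), array([ 0.45847007, -0.16820171])]
```

Run:
```python
from h import *
s=bot.read_state();P0,R0=s['position'],s['tcp_rot']
Rt=np.array([[-1,0,0],[0,1,0],[0,0,-1.]])
print(inc(P0,R0,(.38,.375,.34),Rt,.5))
```

```text
[-0.6738, -0.436, -0.3548, -0.0, 0.0, -0.1285, 0.5]
```

Emit:
move_arm --pt "0 0 -0.14 0 0 0 0.5" --pt "-0.674 -0.436 -0.355 0 0 -0.1285 0.5" --pt "-0.674 -0.436 -0.355 0 0 -0.1285 0.5" --pt "-0.674 -0.436 -0.355 0 0 -0.1285 0.5" --pt "-0.674 -0.436 -0.355 0 0 -0.1285 0.5" --pt "-0.674 -0.436 -0.355 0 0 -0.1285 0.5" --pt "-0.674 -0.436 -0.355 0 0 -0.1285 0.5" --pt "-0.674 -0.436 -0.355 0 0 -0.1285 0.5" --pt "-0.674 -0.436 -0.355 0 0 -0.1285 0.5"

```text
time_s: 1.95
position: [0.3818, 0.3735, 0.3411]
tcp_rot: [[-1.0, 0.005, 0.002], [0.005, 1.0, 0.001], [-0.002, 0.001, -1.0]]
force: [-1.8, -0.6, -0.2]
opening: 0.514
grasp_force: 0.0
```

Emit:
move_arm --pt "-0.37 -0.6 0 0 0 0 0.5" --pt "-0.37 -0.6 0 0 0 0 0.5" --pt "-0.37 -0.6 0 0 0 0 0.5" --pt "-0.37 -0.6 0 0 0 0 0.5" --pt "-0.37 -0.6 0 0 0 0 0.5" --pt "-0.37 -0.6 0 0 0 0 0.5" --pt "-0.37 -0.6 0 0 0 0 0.5" --pt "-0.37 -0.6 0 0 0 0 0.5"

```text
time_s: 2.62
position: [0.4902, 0.1962, 0.3394]
tcp_rot: [[-1.0, -0.0, -0.002], [-0.0, 1.0, 0.001], [0.002, 0.001, -1.0]]
force: [-0.9, 0.5, 0.4]
opening: 0.504
grasp_force: 0.0
```

Run:
```python
from h import *
c=cap('wrist','w1.png');s=bot.read_state()
print(s['position'],s['tcp_rot'].round(3).tolist(),s['force'],c['eye'],np.round(c['orientation'],3).tolist())
for t in ['knob','crank_axis','press_handle']:
    for r in nets.find_in('wrist',t)[:2]: print(t,np.round(r['location'],1),round(r['conf'],2),atz(c,r['location'],.2185))
print('proj axis,knob,hinge,',[proj(c,p).round(0) for p in((.5215,.195,.2185),(.4955,.195,.2185),(.4465,.195,.2185))])
```

```text
[0.48989029 0.19671001 0.33952933] [[-1.0, -0.002, -0.002], [-0.002, 1.0, 0.001], [0.002, 0.001, -1.0]] [-0.04753417  1.13262974 -0.45723646] [0.40815673 0.19577393 0.49151357] [[-0.001, -0.955, -0.297], [1.0, -0.0, -0.002], [0.002, -0.297, 0.955]]
knob [253.9 186.9] 0.92 [0.48985178 0.19520107 0.2185    ]
crank_axis [256.4 184.3] 0.57 [0.48735139 0.19750464 0.2185    ]
crank_axis [256.  190.4] 0.44 [0.49323676 0.19714617 0.2185    ]
press_handle [255.4 183.4] 0.94 [0.48648949 0.19658257 0.2185    ]
press_handle [257.3 186.3] 0.53 [0.48927276 0.19833932 0.2185    ]
proj axis,knob,hinge, [array([254., 219.]), array([254., 193.]), array([254., 140.])]
```

View pics/w1.png

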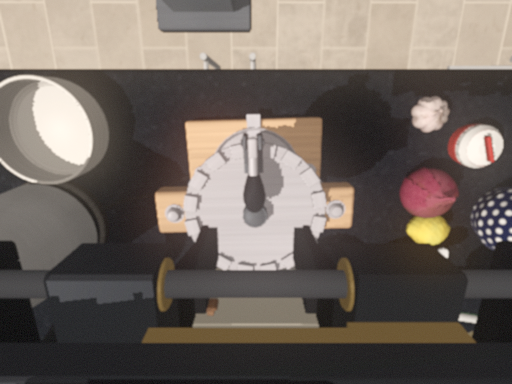

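Wrist view: knob at (254,191), bolts at (173,214) and (336,210), ring centre at about (256,204), arm straight up the image (towards the robot).

Run:
```python
from h import *
c=cap('wrist')
a,b=[atz(c,p,.198) for p in((173,214),(336,210))]
print(a,b,(a+b)/2,np.linalg.norm(a-b),np.degrees(np.arctan2(*(b-a)[[1,0]]))-90)
for p in [(185,205),(327,205),(256,137),(256,271)]: print(atz(c,p,.203))
print('knob',atz(c,(254,191),.2185), 'hinge',atz(c,(253,137),.2185))
```

```text
[0.52532511 0.1129319  0.198     ] [0.5204795  0.27930127 0.198     ] [0.52290231 0.19611659 0.198     ] 0.1664399250494672 1.6683027676427429
[0.51366676 0.12702393 0.203     ]
[0.51326028 0.26847914 0.203     ]
[0.44612671 0.19744261 0.203     ]
[0.58849713 0.19803565 0.203     ]
knob [0.49395647 0.19572352 0.2185    ] hinge [0.44407368 0.19473132 0.2185    ]
```

Emit:
move_arm --pt "-0.013 -0.003 0.14 0 0 0 0.5" --pt "-0.013 -0.003 0.28 0 0 0 0.5" --pt "-0.013 -0.003 0.36 0 0 0 0.5" --pt "-0.013 -0.003 0.4 0 0 0 0.5" --pt "-0.013 -0.003 0.42 0 0 0 0.5" --pt "-0.013 -0.003 0.42 0 0 0 0.5" --pt "-0.013 -0.003 0.42 0 0 0 0"

```text
time_s: 3.45
position: [0.4954, 0.1947, 0.2147]
tcp_rot: [[-1.0, -0.001, 0.001], [-0.001, 1.0, 0.0], [-0.001, 0.0, -1.0]]
force: [0.2, -1.0, 0.2]
opening: 0.474
grasp_force: 0.0
```

Emit:
move_arm --pt "0 0 0 0 0 0 0" --pt "0 0 0 0 0 0 0" --pt "0 0 0 0 0 0 0" --pt "0 0 0 0 0 0 0" --pt "0 0 0 0 0 0 0"

```text
time_s: 3.87
position: [0.4956, 0.1948, 0.2149]
tcp_rot: [[-1.0, 0.001, 0.002], [0.001, 1.0, 0.002], [-0.002, 0.002, -1.0]]
force: [-1.4, 3.3, 2.8]
opening: 0.222
grasp_force: 30.0
```

Emit:
move_arm --pt "0.001 0 -0.014 0 0 0 0" --pt "0.0025 0 -0.028 0 0 0 0" --pt "0.0055 0 -0.042 0 0 0 0" --pt "0.01 0 -0.056 0 0 0 0" --pt "0.015 0 -0.069 0 0 0 0" --pt "0.022 0 -0.082 0 0 0 0" --pt "0.022 0 -0.082 0 0 0 0"

```text
time_s: 4.45
position: [0.4883, 0.1944, 0.2397]
tcp_rot: [[-1.0, -0.0, 0.001], [-0.0, 1.0, 0.001], [-0.001, 0.001, -1.0]]
force: [1.1, 4.1, -0.7]
opening: 0.22
grasp_force: 30.0
```

Emit:
move_arm --pt "0.016 0 -0.023 0 0 0 0" --pt "0.036 0 -0.043 0 0 0 0" --pt "0.06 0 -0.06 0 0 0 0" --pt "0.073 0 -0.067 0 0 0 0" --pt "0.086 0 -0.072 0 0 0 0" --pt "0.1 0 -0.076 0 0 0 0" --pt "0.113 0 -0.079 0 0 0 0" --pt "0.127 0 -0.081 0 0 0 0" --pt "0.141 0 -0.082 0 0 0 0" --pt "0.141 0 -0.082 0 0 0 0"

```text
time_s: 5.28
position: [0.4462, 0.1937, 0.2645]
tcp_rot: [[-1.0, -0.0, 0.002], [-0.0, 1.0, -0.001], [-0.002, -0.001, -1.0]]
force: [2.6, 0.9, 7.6]
opening: 0.219
grasp_force: 30.0
```

Run:
```python
from h import *
a=cap('wrist')['image'];s=cap('scene')['image']
b=cv2.resize(s[140:260,170:320],(480,384),interpolation=cv2.INTER_CUBIC)
cv2.imwrite('pics/v2.png',cv2.resize(np.hstack([a,b]),(800,310)))
st=bot.read_state();print(st['position'],st['force'],st['moment'])
```

```text
[0.44614825 0.19366009 0.26442861] [1.14225128 1.73140531 8.21463632] [ 0.20365817 -0.47661665  0.03332083]
```

View pics/v2.png

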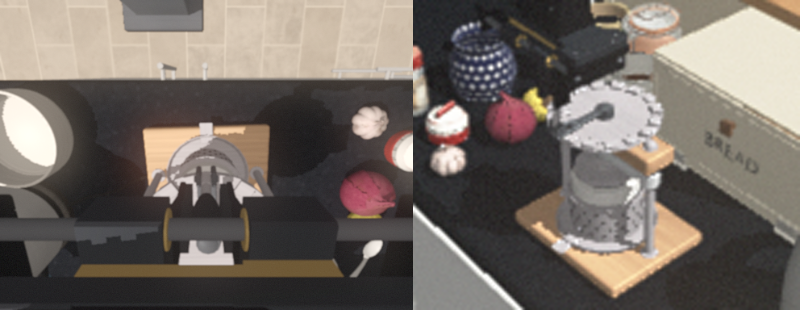

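Run:
```python
from h import *
c=cap('scene','s3.png');s=bot.read_state()
print([proj(c,p).round() for p in (s['position'],(.446,.195,.2675),(.446,.195,.2185),(.521,.196,.2185))])
print(nets.find_in('scene','knob'))
cv2.imwrite('pics/s3c.png',cv2.resize(c['image'][60:210,150:300],(600,600),interpolation=cv2.INTER_CUBIC))
```

```text
[array([224., 175.]), array([224., 174.]), array([225., 188.]), array([244., 179.])]
[]
```

View pics/s3c.png

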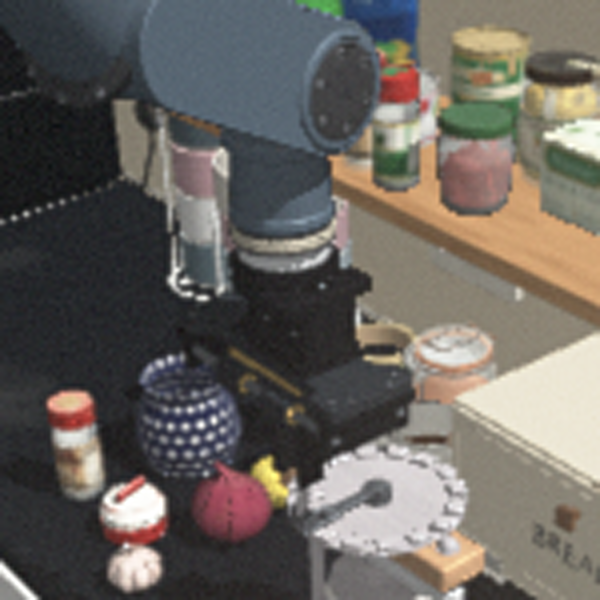

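Emit:
move_arm --pt "0 0 0 0 0 0 0.4" --pt "0 0 0 0 0 0 0.4" --pt "0 0 0.005 0 0 0 0.4" --pt "0 0.003 0.01 0 0 0 0" --pt "0 0.003 0.01 0 0 0 0" --pt "0 0.003 0.01 0 0 0 0" --pt "0 0.003 0.01 0 0 0 0" --pt "0 0.003 0.01 0 0 0 0"

```text
time_s: 6.15
position: [0.4451, 0.1941, 0.2596]
tcp_rot: [[-1.0, -0.0, -0.003], [-0.0, 1.0, -0.002], [0.003, -0.002, -1.0]]
force: [-0.3, -3.3, -2.3]
opening: 0.211
grasp_force: 30.0
```

Run:
```python
from h import *
for i in range(3):
    cap('wrist');st=bot.read_state();print(st['position'].round(4),st['force'].round(1),st['moment'].round(2),st['grasp_force'])
r=75
def arc(a0,a1,n,cx=0,cy=0):
    for k in range(1,n+1):
        a=np.radians(a0+(a1-a0)*k/n);A=np.radians(a0)
        # clockwise from above, start at angle 180deg: pos=r*(-cos a, +sin a)
        dx=-r*(np.cos(a)-np.cos(A));dy=r*(np.sin(a)-np.sin(A))
        print([round(-dx/300,3),round(dy/300,3)],end=' ')
    print()
for a in range(0,360,60): arc(a,a+60,10)
```

```text
[0.4451 0.1941 0.2596] [-1.4 -3.4 -2.6] [-0.59  0.13 -0.01] 29.96192936785519
[0.4451 0.1941 0.2596] [-0.3 -4.2 -3.5] [-0.62  0.22 -0.03] 29.96023217216134
[0.4451 0.1942 0.2596] [-1.5 -4.2 -3.2] [-0.69  0.22 -0.03] 29.95847024023533
[np.float64(-0.001), np.float64(0.026)] [np.float64(-0.005), np.float64(0.052)] [np.float64(-0.012), np.float64(0.077)] [np.float64(-0.022), np.float64(0.102)] [np.float64(-0.033), np.float64(0.125)] [np.float64(-0.048), np.float64(0.147)] [np.float64(-0.064), np.float64(0.167)] [np.float64(-0.083), np.float64(0.186)] [np.float64(-0.103), np.float64(0.202)] [np.float64(-0.125), np.float64(0.217)] 
[np.float64(-0.023), np.float64(0.012)] [np.float64(-0.048), np.float64(0.021)] [np.float64(-0.073), np.float64(0.028)] [np.float64(-0.099), np.float64(0.032)] [np.float64(-0.125), np.float64(0.033)] [np.float64(-0.151), np.float64(0.032)] [np.float64(-0.177), np.float64(0.028)] [np.float64(-0.202), np.float64(0.021)] [np.float64(-0.227), np.float64(0.012)] [np.float64(-0.25), np.float64(0.0)] 
[np.float64(-0.022), np.float64(-0.014)] [np.float64(-0.042), np.fl
[... 826 characters left out ...]
float64(0.073), np.float64(-0.028)] [np.float64(0.099), np.float64(-0.032)] [np.float64(0.125), np.float64(-0.033)] [np.float64(0.151), np.float64(-0.032)] [np.float64(0.177), np.float64(-0.028)] [np.float64(0.202), np.float64(-0.021)] [np.float64(0.227), np.float64(-0.012)] [np.float64(0.25), np.float64(-0.0)] 
[np.float64(0.022), np.float64(0.014)] [np.float64(0.042), np.float64(0.031)] [np.float64(0.061), np.float64(0.049)] [np.float64(0.077), np.float64(0.07)] [np.float64(0.092), np.float64(0.092)] [np.float64(0.103), np.float64(0.115)] [np.float64(0.113), np.float64(0.139)] [np.float64(0.12), np.float64(0.165)] [np.float64(0.124), np.float64(0.19)] [np.float64(0.125), np.float64(0.217)]
```

Emit:
move_arm --pt "-0.001 0.026 0 0 0 0 0" --pt "-0.005 0.052 0 0 0 0 0" --pt "-0.012 0.077 0 0 0 0 0" --pt "-0.022 0.102 0 0 0 0 0" --pt "-0.033 0.125 0 0 0 0 0" --pt "-0.048 0.147 0 0 0 0 0" --pt "-0.064 0.167 0 0 0 0 0" --pt "-0.083 0.186 0 0 0 0 0" --pt "-0.103 0.202 0 0 0 0 0" --pt "-0.125 0.217 0 0 0 0 0"

```text
time_s: 7.13
position: [0.4804, 0.2609, 0.2597]
tcp_rot: [[-1.0, 0.0, -0.007], [0.0, 1.0, 0.001], [0.007, 0.001, -1.0]]
force: [-6.3, -0.6, 1.1]
opening: 0.212
grasp_force: 30.0
```

Emit:
move_arm --pt "-0.023 0.012 0 0 0 0 0" --pt "-0.048 0.021 0 0 0 0 0" --pt "-0.073 0.028 0 0 0 0 0" --pt "-0.099 0.032 0 0 0 0 0" --pt "-0.125 0.033 0 0 0 0 0" --pt "-0.151 0.032 0 0 0 0 0" --pt "-0.177 0.028 0 0 0 0 0" --pt "-0.202 0.021 0 0 0 0 0" --pt "-0.227 0.012 0 0 0 0 0" --pt "-0.25 0 0 0 0 0 0"

```text
time_s: 7.97
position: [0.5548, 0.2597, 0.2596]
tcp_rot: [[-1.0, -0.0, -0.01], [-0.0, 1.0, -0.002], [0.01, -0.002, -1.0]]
force: [-8.6, -4.2, 3.2]
opening: 0.215
grasp_force: 30.0
```

Emit:
move_arm --pt "-0.022 -0.014 0 0 0 0 0" --pt "-0.042 -0.031 0 0 0 0 0" --pt "-0.061 -0.049 0 0 0 0 0" --pt "-0.077 -0.07 0 0 0 0 0" --pt "-0.092 -0.092 0 0 0 0 0" --pt "-0.103 -0.115 0 0 0 0 0" --pt "-0.113 -0.139 0 0 0 0 0" --pt "-0.12 -0.165 0 0 0 0 0" --pt "-0.124 -0.19 0 0 0 0 0" --pt "-0.125 -0.217 0 0 0 0 0"

```text
time_s: 8.8
position: [0.5903, 0.1979, 0.2596]
tcp_rot: [[-1.0, -0.001, -0.013], [-0.001, 1.0, 0.006], [0.013, 0.006, -1.0]]
force: [-12.1, 5.6, 3.2]
opening: 0.215
grasp_force: 30.0
```

Emit:
move_arm --pt "0.003 -0.025 0 0 0 0 0" --pt "0.009 -0.05 0 0 0 0 0" --pt "0.017 -0.074 0 0 0 0 0" --pt "0.029 -0.098 0 0 0 0 0" --pt "0.042 -0.121 0 0 0 0 0" --pt "0.058 -0.142 0 0 0 0 0" --pt "0.074 -0.162 0 0 0 0 0" --pt "0.093 -0.181 0 0 0 0 0" --pt "0.113 -0.197 0 0 0 0 0" --pt "0.135 -0.212 0 0 0 0 0"

```text
time_s: 9.63
position: [0.5571, 0.1339, 0.2598]
tcp_rot: [[-1.0, 0.001, 0.004], [0.001, 1.0, 0.006], [-0.004, 0.006, -1.0]]
force: [2.7, 4.9, -6.1]
opening: 0.215
grasp_force: 30.0
```

Emit:
move_arm --pt "0.023 -0.012 0 0 0 0 0" --pt "0.048 -0.021 0 0 0 0 0" --pt "0.073 -0.028 0 0 0 0 0" --pt "0.099 -0.032 0 0 0 0 0" --pt "0.125 -0.033 0 0 0 0 0" --pt "0.151 -0.032 0 0 0 0 0" --pt "0.177 -0.028 0 0 0 0 0" --pt "0.202 -0.021 0 0 0 0 0" --pt "0.227 -0.012 0 0 0 0 0" --pt "0.25 0 0 0 0 0 0"

```text
time_s: 10.47
position: [0.4831, 0.1299, 0.2599]
tcp_rot: [[-1.0, 0.0, 0.006], [0.0, 1.0, -0.003], [-0.006, -0.003, -1.0]]
force: [5.7, -7.2, -8.4]
opening: 0.213
grasp_force: 30.0
```

Emit:
move_arm --pt "0.014 0.009 0 0 0 0 0" --pt "0.027 0.018 0 0 0 0 0" --pt "0.04 0.029 0 0 0 0 0" --pt "0.052 0.04 0 0 0 0 0" --pt "0.063 0.052 0 0 0 0 0" --pt "0.073 0.064 0 0 0 0 0" --pt "0.083 0.078 0 0 0 0 0" --pt "0.0915 0.0915 0 0 0 0 0"

```text
time_s: 11.13
position: [0.4545, 0.1567, 0.2598]
tcp_rot: [[-1.0, -0.001, 0.003], [-0.001, 1.0, -0.005], [-0.003, -0.005, -1.0]]
force: [3.8, -10.1, -6.4]
opening: 0.217
grasp_force: 30.0
```

```bash
cat >> h.py <<'E'
def tang(p,F,ax=(.517,.1955)):
    d=np.array(p[:2])-ax;r=np.linalg.norm(d);u=d/r;t=np.array([u[1],-u[0]])
    return 'ang %.1f r %.4f Ftan %.1f Frad %.1f'%(np.degrees(np.arctan2(d[1],-d[0]))%360,r,-(F[0]*t[0]+F[1]*t[1]),F[:2]@u)
E
python3 - <<'E'
from h import *
for p,F in [((.4804,.2609),(-6.3,-.6)),((.5548,.2597),(-8.6,-4.2)),((.5903,.1979),(-12.1,5.6)),((.5571,.1339),(2.7,4.9)),((.4831,.1299),(5.7,-7.2))]: print(tang(p,np.array(F)))
for i in range(2):
    s=bot.read_state();print(tang(s['position'],s['force'][:2]),s['force'].round(1),s['moment'].round(2));c=cap('wrist')
from scipy.optimize import least_squares
E
```

```text
ang 60.8 r 0.0749 Ftan 5.8 Frad 2.6
ang 120.5 r 0.0745 Ftan 5.3 Frad -8.0
ang 178.1 r 0.0733 Ftan 6.0 Frad -11.9
ang 236.9 r 0.0735 Ftan 4.9 Frad -2.6
ang 297.3 r 0.0738 Ftan 8.4 Frad 3.8
ang 328.2 r 0.0736 Ftan 10.5 Frad 2.1 [  3.8 -10.1  -6.4] [-1.65 -0.49 -0.02]
ang 329.1 r 0.0736 Ftan 7.9 Frad 1.6 [ 2.7 -7.6 -6. ] [-1.44 -0.38 -0.08]
```

Emit:
move_arm --pt "0.002 0.004 0 0 0 0 0" --pt "0.004 0.008 0 0 0 0 0" --pt "0.006 0.012 0 0 0 0 0" --pt "0.008 0.016 0 0 0 0 0" --pt "0.01 0.02 0 0 0 0 0" --pt "0.012 0.024 0 0 0 0 0" --pt "0.0135 0.027 0 0 0 0 0"

```text
time_s: 11.82
position: [0.4502, 0.1646, 0.2598]
tcp_rot: [[-1.0, -0.001, 0.002], [-0.001, 1.0, -0.005], [-0.002, -0.005, -1.0]]
force: [2.6, -9.7, -6.4]
opening: 0.214
grasp_force: 30.0
```

Run:
```python
from h import *
for i in range(3):
    s=bot.read_state();print(s['position'].round(4),tang(s['position'],s['force'][:2],(.518,.1961)),s['force'].round(1));c=cap('wrist')
```

```text
[0.4502 0.1646 0.2598] ang 335.1 r 0.0747 Ftan 9.9 Frad 1.7 [ 2.6 -9.7 -6.4]
[0.4501 0.1648 0.2598] ang 335.3 r 0.0747 Ftan 9.5 Frad 2.1 [ 2.1 -9.5 -6.7]
[0.4502 0.1648 0.2598] ang 335.2 r 0.0747 Ftan 8.5 Frad 1.3 [ 2.3 -8.3 -5.7]
```

Emit:
move_arm --pt "0 0.003 0 0 0 0 0" --pt "0 0.003 0 0 0 0 0" --pt "0 0.003 0 0 0 0 0.45" --pt "0 0.003 0 0 0 0 0.45" --pt "0 0.003 0 0 0 0 0.45" --pt "0 0.003 -0.1 0 0 0 0.45" --pt "0 0.003 -0.2 0 0 0 0.45" --pt "-0.07 0.04 -0.3 0 0 0 0.45" --pt "-0.14 0.09 -0.3 0 0 0 0.45" --pt "-0.14 0.09 -0.3 0 0 0 0.45"

```text
time_s: 12.8
position: [0.4962, 0.1968, 0.3534]
tcp_rot: [[-1.0, -0.001, 0.011], [-0.001, 1.0, 0.005], [-0.011, 0.005, -1.0]]
force: [0.3, 0.2, -0.1]
opening: 0.45
grasp_force: 0.0
```

Run:
```python
from h import *
c=cap('wrist');c=cap('wrist','w4.png');s=bot.read_state();print(s['position'],s['force'])
for t in ['knob','crank_axis','press_handle']:
    for r in nets.find_in('wrist',t)[:2]: print(t,np.round(r['location'],1),round(r['conf'],2),atz(c,r['location'],.2675 if t=='knob' else .2185))
print([proj(c,p).round(0) for p in((.519,.196,.2185),(.519-.0685,.196-.0305,.2185),(.519-.0685,.196-.0305,.2675))])
cv2.imwrite('pics/w4c.png',cv2.resize(c['image'][100:300,160:360],(600,600),interpolation=cv2.INTER_CUBIC))
```

```text
[0.49127552 0.1948933  0.35040918] [-0.76741254 -0.08923932 -0.01088808]
knob [231.  170.5] 0.7 [0.46882809 0.17677564 0.2675    ]
knob [218.6 160.3] 0.58 [0.46068617 0.16732145 0.2675    ]
crank_axis [234.3 167.5] 0.66 [0.47811552 0.17619663 0.2185    ]
press_handle [217.9 154.1] 0.69 [0.46531456 0.16114104 0.2185    ]
[array([255., 208.]), array([222., 138.]), array([216., 147.])]
```

View pics/w4c.png

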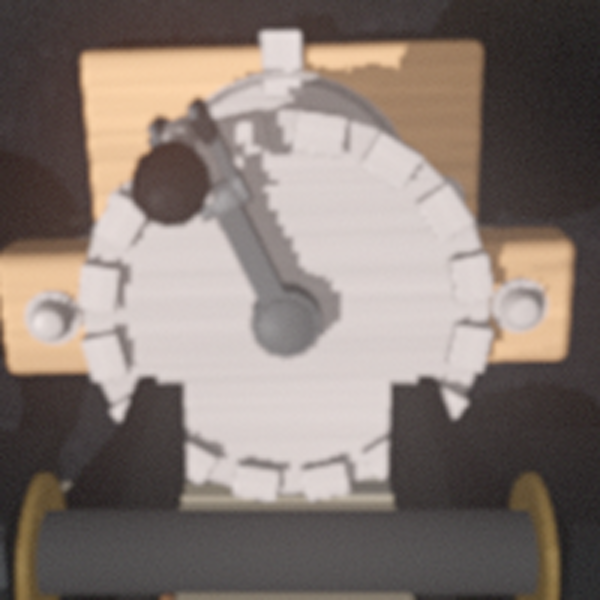

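Run:
```python
from h import *
c=cap('wrist');s=bot.read_state();P0=s['position'];print(P0,s['tcp_rot'].round(3).tolist())
r=nets.find_in('wrist','knob');print([(np.round(x['location'],1),x['conf'],atz(c,x['location'],.275)) for x in r[:2]])
q=lambda x,y,z:atz(c,(x/3+160,y/3+100),z)
h=q(285,325,.222);print('hub',h,'hinge',q(190,120,.2185),'clevis',q(205,200,.2185),'knob',q(170,183,.275),'bolts',q(50,318,.2),q(522,305,.2))
R0=np.diag([-1,1,-1.]);Rt=R.from_euler('z',24,degrees=True).as_matrix()@R0
for z in(.3405,.2585):print(inc(P0,R0,(.4588,.168,z),Rt,.45))
```

```text
[0.48991223 0.19381874 0.34958326] [[-1.0, 0.0, -0.002], [0.0, 1.0, -0.0], [0.002, -0.0, -1.0]]
[(array([222.7, 165.9]), 0.79, array([0.45913657, 0.16950013, 0.275     ]))]
hub [0.51305684 0.19379834 0.222     ] hinge [0.44772074 0.16480785 0.2185    ] clevis [0.47266527 0.16875151 0.2185    ] knob [0.45539676 0.1651078  0.275     ] bolts [0.51876862 0.1123475  0.2       ] [0.51394831 0.27566157 0.2       ]
[0.1037, -0.0861, 0.0303, 0.0, 0.0, -0.1333, 0.45]
[0.1037, -0.0861, 0.3036, 0.0, 0.0, -0.1333, 0.45]
```

Emit:
move_arm --pt "0.05 -0.04 0 0 0 -0.035 0.45" --pt "0.104 -0.083 0 0 0 -0.07 0.45" --pt "0.104 -0.083 0.03 0 0 -0.11 0.45" --pt "0.104 -0.083 0.07 0 0 -0.133 0.45" --pt "0.104 -0.083 0.15 0 0 -0.133 0.45" --pt "0.104 -0.083 0.22 0 0 -0.133 0.45" --pt "0.104 -0.083 0.28 0 0 -0.133 0.45" --pt "0.104 -0.083 0.3 0 0 -0.133 0.45" --pt "0.104 -0.083 0.3 0 0 -0.133 0.45"

```text
time_s: 13.9
position: [0.4584, 0.1687, 0.2588]
tcp_rot: [[-0.914, -0.405, -0.004], [-0.405, 0.914, -0.0], [0.004, 0.001, -1.0]]
force: [-0.5, 0.3, 0.4]
opening: 0.45
grasp_force: 0.0
```

Emit:
move_arm --pt "0 0 0 0 0 0 0" --pt "0 0 0 0 0 0 0" --pt "0 0 0 0 0 0 0" --pt "0 0 0 0 0 0 0" --pt "0 0 0 0 0 0 0"

```text
time_s: 14.32
position: [0.4618, 0.1672, 0.2615]
tcp_rot: [[-0.913, -0.407, 0.005], [-0.407, 0.913, -0.004], [-0.003, -0.006, -1.0]]
force: [2.3, -6.0, 1.5]
opening: 0.221
grasp_force: 30.0
```

Emit:
move_arm --pt "-0.014 -0.006 0.002 0 0 0 0" --pt "-0.028 -0.008 0.007 0 0 0 0" --pt "-0.041 -0.008 0.013 0 0 0 0" --pt "-0.053 -0.008 0.019 0 0 0 0" --pt "-0.066 -0.008 0.027 0 0 0 0" --pt "-0.077 -0.008 0.036 0 0 0 0" --pt "-0.097 -0.008 0.056 0 0 0 0" --pt "-0.113 -0.008 0.079 0 0 0 0" --pt "-0.12 -0.008 0.092 0 0 0 0" --pt "-0.12 -0.008 0.092 0 0 0 0"

```text
time_s: 15.15
position: [0.4962, 0.1827, 0.2328]
tcp_rot: [[-0.914, -0.405, 0.005], [-0.405, 0.914, 0.003], [-0.006, 0.0, -1.0]]
force: [4.2, 4.0, 3.7]
opening: 0.211
grasp_force: 30.1
```

Emit:
move_arm --pt "-0.004 0 0.009 0 0 0 0" --pt "-0.008 0 0.018 0 0 0 0" --pt "-0.01 0 0.027 0 0 0 0" --pt "-0.012 0 0.035 0 0 0 0" --pt "-0.012 0 0.035 0 0 0 0" --pt "-0.012 0 0.035 0 0 0 0"

```text
time_s: 15.65
position: [0.4988, 0.1839, 0.2222]
tcp_rot: [[-0.914, -0.405, 0.004], [-0.405, 0.914, 0.002], [-0.005, 0.0, -1.0]]
force: [4.9, 5.1, 1.2]
opening: 0.215
grasp_force: 30.0
```

Emit:
move_arm --pt "-0.004 0 0.008 0 0 0 0" --pt "-0.006 0 0.016 0 0 0 0" --pt "-0.008 0 0.024 0 0 0 0" --pt "-0.008 0 0.03 0 0 0 0" --pt "-0.008 0 0.034 0 0 0 0" --pt "-0.008 0 0.034 0 0 0 0"

```text
time_s: 16.15
position: [0.5004, 0.1847, 0.2117]
tcp_rot: [[-0.914, -0.405, 0.003], [-0.405, 0.914, 0.002], [-0.003, 0.001, -1.0]]
force: [4.9, 4.2, 2.1]
opening: 0.211
grasp_force: 29.7
```

Emit:
move_arm --pt "0 0 0 0 0 0 0.45" --pt "0 0 0 0 0 0 0.45" --pt "0 0 0 0 0 0 0.45" --pt "0 0 -0.1 0 0 0 0.45" --pt "0 0 -0.22 0 0 0 0.45" --pt "0 0 -0.34 0 0 0 0.45" --pt "0 0 -0.45 0 0 0 0.45" --pt "0 0 -0.45 0 0 0 0.45"

```text
time_s: 16.82
position: [0.5018, 0.184, 0.3533]
tcp_rot: [[-0.914, -0.406, 0.011], [-0.406, 0.914, 0.001], [-0.011, -0.004, -1.0]]
force: [0.7, 0.1, 0.3]
opening: 0.449
grasp_force: 0.0
```

Run:
```python
from h import *
c=cap('wrist');c=cap('wrist');c=cap('wrist','w5.png');s=bot.read_state();print(s['position'],s['force'])
for z in(.2185,.233):print(z,[(np.round(x['location'],1),x['conf'],atz(c,x['location'],z)) for x in nets.find_in('wrist','knob')[:2]])
cs=cap('scene');
cv2.imwrite('pics/w5c.png',np.hstack([cv2.resize(c['image'][90:270,165:345],(450,450),interpolation=cv2.INTER_CUBIC),cv2.resize(cs['image'][160:230,205:260],(350,450),interpolation=cv2.INTER_CUBIC)]))
```

```text
[0.49795538 0.18346453 0.34606221] [ 0.08689848 -0.34050562  0.18552594]
0.2185 [(array([258.5, 179. ]), 0.8, array([0.49278787, 0.18407949, 0.2185    ]))]
0.233 [(array([258.5, 179. ]), 0.8, array([0.4892078 , 0.18232201, 0.233     ]))]
```

View pics/w5c.png

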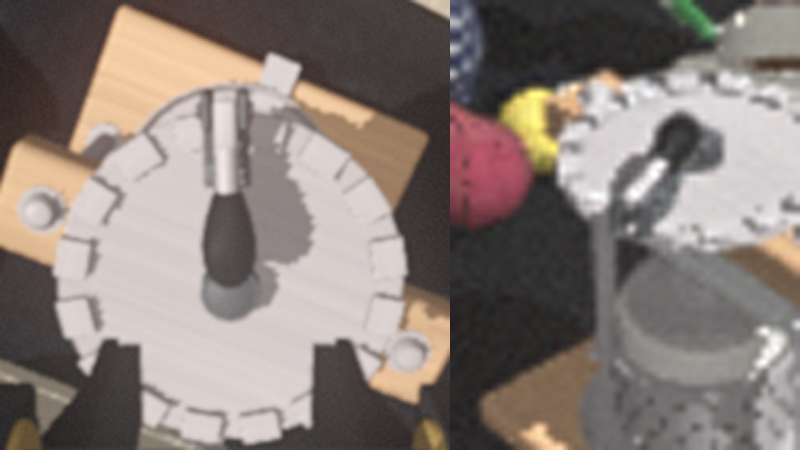

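Emit:
move_arm --pt "0.012 0 0.05 0 0 0 0" --pt "0.012 0 0.15 0 0 0 0" --pt "0.012 0 0.22 0 0 0 0" --pt "0.012 0 0.27 0 0 0 0" --pt "0.012 0 0.3 0 0 0 0" --pt "0.012 0 0.32 0 0 0 0" --pt "0.012 0 0.33 0 0 0 0" --pt "0.012 0 0.34 0 0 0 0" --pt "0.012 0 0.34 0 0 0 0"

```text
time_s: 17.87
position: [0.4962, 0.1825, 0.245]
tcp_rot: [[-0.914, -0.406, 0.0], [-0.406, 0.914, 0.0], [-0.0, -0.0, -1.0]]
force: [-0.3, -0.5, 0.3]
opening: 0.009
grasp_force: 0.0
```

Emit:
move_arm --pt "0.008 0 0.01 0 0 0 0" --pt "0.008 0 0.02 0 0 0 0" --pt "0.008 0 0.025 0 0 0 0" --pt "0.008 0 0.03 0 0 0 0" --pt "0.008 0 0.035 0 0 0 0" --pt "0.008 0 0.035 0 0 0 0"

```text
time_s: 18.37
position: [0.4948, 0.1814, 0.2381]
tcp_rot: [[-0.914, -0.406, 0.004], [-0.406, 0.914, -0.0], [-0.004, -0.002, -1.0]]
force: [-4.5, -2.0, 20.0]
opening: 0.004
grasp_force: 9.5
```

Emit:
move_arm --pt "0.008 0 -0.05 0 0 0 0" --pt "0.008 0 -0.15 0 0 0 0" --pt "0.008 0 -0.28 0 0 0 0.3" --pt "0.008 0 -0.38 0 0 0 0.45" --pt "0.008 0 -0.38 0 0 0 0.45" --pt "0.008 0 -0.38 0 0 0 0.45"

```text
time_s: 18.87
position: [0.4924, 0.1806, 0.3507]
tcp_rot: [[-0.914, -0.406, 0.005], [-0.406, 0.914, 0.001], [-0.005, -0.002, -1.0]]
force: [0.3, 0.3, -0.2]
opening: 0.219
grasp_force: 0.0
```

Run:
```python
from h import *
for i in range(4): c=cap('wrist')
cv2.imwrite('pics/w6.png',c['image']);s=bot.read_state();print(s['position'],s['force'])
a,b=cv2.imread('pics/w5.png'),c['image']
f=lambda i:cv2.resize(i[90:250,175:335],(400,400),interpolation=cv2.INTER_CUBIC)
cv2.imwrite('pics/w6c.png',np.hstack([f(a),f(b)]))
```

```text
[0.49044866 0.18030404 0.3467802 ] [0.01552631 0.92309905 0.45625427]
```

View pics/w6c.png

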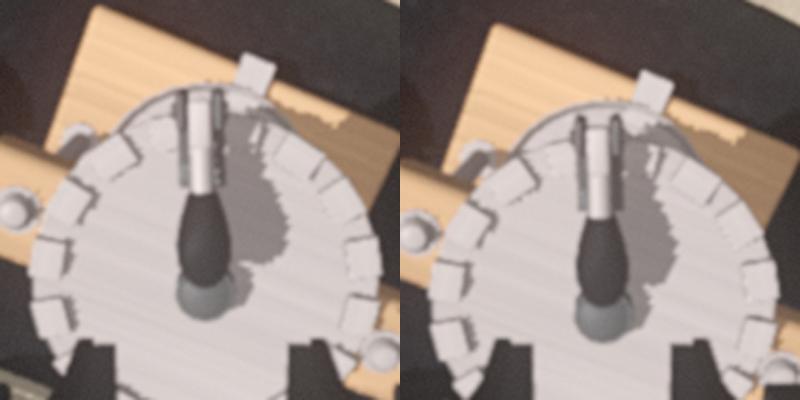

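The last two views show the handle lying along the arm. Pressing met a hard stop with the fingertip at z ≈ 0.227, where the top of a flat-folded knob should be (0.229). On a tooth the knob would stand about 14 mm higher, so the lug must be in a notch.

```bash
python3 -c "
from rig import workorder
print(workorder.hand_in())"
```

```text
the job is handed in; nothing more can be done
None
```

The job is handed in (result not reported): I wound the plate down to about 9.5 N at the knob, against 5.5 N running free (around 190 N on the lid), and folded the handle flat; that the lug is in its notch I judged from the knob's height.

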